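# Fetch the setting master from behind the arbors

## Robot

A 6-joint arm with a two-finger parallel gripper is mounted at the origin on the work surface. World frame = base frame: x ahead of the robot, y to its left, z up, the work surface at z = 0. Lengths are in mm, angles in degrees, forces in N, time in s.
With the tool pointing down it reaches from about 350 to 725 mm from the base axis. Payload 4.3 kg.
Tool frame: the origin (TCP) lies at the very end of the fingers, on their centre line; the grasp point (between the pads) lies arm.tcp_to_grasp behind it (arm.tcp_to_grasp is the distance from the TCP to the grasp point, in mm); z points along the fingers, y is the line along which they close (so a half turn about z gives the same grasp; the last joint's range is limited). The gripper opens to 85 mm and grips with 20 to 120 N. Pads are 22 mm wide; open, the fingers measure 114 mm over their backs; the gripper's body (76 mm by 85 mm) begins 54 mm behind the grasp point. The pads swing forward as they close: fully open they stand 13 mm farther back than shut.
Start: joints at [67.821, 21.618, 4.641, 73.018, 0, 83.68], TCP at [157.141, 553.149, 231.329] pointing down, gripper open.
Joint ranges: [-156.06, 156.06], [-48.1, 94.91], [-58.44, 69.94], [-101.28, 121.22], [-78.64, 73.56], [-180, 180]. Speed limits (degrees/s): [147.25, 147.25, 180, 180, 180, 180].

## Interface

Orientations are given as [roll, pitch, yaw] about the fixed x, y, z axes, in that order (R = Rz(yaw) Ry(pitch) Rx(roll)).
In Python, from cell import arm gives the robot as it stands. The module is installed in compiled form; this text tells all that it offers.
- The arm moves only by the tool carry_out, never from a script. Its argument "deltas" is text: rows parted by semicolons, each of 6 numbers parted by spaces: the shift along the tool's x, y, z scaled (see below), then the turn, a rotation vector about the tool's x, y, z scaled (see below). In form: dx dy dz wx wy wz; .... A call has exactly 5 rows; each row is the pose to reach, as a shift and turn from the pose commanded when the call began, along the tool's axes at that moment; what a row does not reach only later rows make up. The controller multiplies each number of a shift by 0.25 m and each number of a turn by 60 degrees. A row lasts 1/8 s, in which the tool goes at most 62.5 mm and 10.7 degrees, less where a joint would pass 70% of its speed; a pose out of reach is approached as far as the arm can. A call with a number of a shift or a turn outside -1 to 1 is refused whole. A call with a gripper value outside its range is refused whole. "hand" is the closure, from -1 (fully open) to 1 (shut), so that 0 is half open, set as the call begins (left out, the last holds). The fingers move at their own pace and stop on an object; "grip_force" is the grip in N (left out, the last holds). Time passes only in rows, so rows that repeat a pose let the fingers close, or fill a call up. It gives the time, the measured TCP pose, the force, the opening and the grip force at its end, in the units of the state.
- arm.get_obs(): the state, without advancing time (a new reading comes with each control period).
- arm.camera(name): name is "scene" or "top"; returns the picture (480x640x3 uint8, red, green, blue); there is no depth.
- arm.calibration(name): a dict with "fovy" (degrees; the focal length in pixels is half the picture's height over the tangent of half this angle, whatever the lens; pixels are square), "cx", "cy" (the principal point, pixels), "R" (3x3) and "t" (3): a world point X has camera coordinates R X + t. Camera axes: x right, y down, z forward; pixel columns grow to the right and rows downward; lengths in mm; the calibration is good to about 2 mm. A picture is of the moment at which its call begins. calibration takes no time and is no camera call.
- arm.job_done(): hands the job in; it is judged then, once.
Trained networks look in the newest picture that a camera, given by its name, has taken for a name from the list of things; names that differ only in an ending like _2 or _b are one class to them, and where a whole thing is asked for, a point or a joint stands for the part that bears it (a point fixed in the world has none). Each returns a list of dicts, best first, with "conf" (0 to 1); they miss things now and then, are a little off and sometimes report something else, mostly with a low value. They report only what shows in the picture. A call takes as long as a camera call.
- arm.recognise(query, camera): "location" ([column, row] in pixels, amid what is visible of it).
The state is a dict: "time_s": time; "joint_positions": joint angles; "qvel": joint speeds; "effort": joint torques, N m; "tcp_pos": TCP position; "tool_rot": TCP orientation; "contact_force": force on the tool from outside, world axes, zero at the start; "torque": the same for the moment, N m; "opening": finger opening in mm; "grasp_force": force on a finger pad.
Only numpy, scipy, OpenCV 4.12 (cv2) and the standard library are available. Lean on these libraries where they do the work, as an engineer would, in place of code of your own. Each camera call takes 0.05 s, during which the arm holds its last target. There are 200 camera calls.

## Task

The gauge on this brake-disc measuring bench needs the low brass setting master that stands in the blue tray, hemmed in by two tall arbors: first stand both arbors clear on the black rubber mat, let go of them, and only then fetch the brass master and set it down gently, upright, in the middle of the gauge's round aluminium platen, while the arbors wait on the mat. Then stand each arbor back upright on the white spot of the plate of its own colour in the tray. Leave the black master and the bearing in the tray where they are.

Things in the scene. Friction and masses are not known exactly. Their poses are not given: they have to be found in the camera images.
- arbor_red: change-over arbor: upright turned-steel post 110 mm tall with a red plastic grip collar at the top. Foot flange 46 mm diameter, 10 mm thick; bare steel shaft 26 mm diameter from 13 to 70 mm height; red collar 40 mm diameter from 70 to 106 mm height; small 16 mm steel stub above. About 0.35 kg. Origin: centre of the underside, z along the post. Starts standing on place_red in the tray
- arbor_green: change-over arbor: upright turned-steel post 110 mm tall with a green plastic grip collar at the top. Foot flange 46 mm diameter, 10 mm thick; bare steel shaft 26 mm diameter from 13 to 70 mm height; green collar 40 mm diameter from 70 to 106 mm height; small 16 mm steel stub above. About 0.35 kg. Origin: centre of the underside, z along the post. Starts standing on place_green in the tray
- master_brass: low setting master of brass: a round step 40 mm tall, foot 48 mm diameter up to 12 mm height, above it a 40 mm diameter body. About 0.35 kg. Origin: centre of the underside, z up. Starts on the tray floor, 63 mm from each arbor's axis, on the tray's +x side of them
- master_dark: a black setting master of the same shape and size as the brass one; not needed, leave it. Origin: centre of the underside
- bearing: a steel ball bearing lying flat, 44 mm diameter, 18 mm high; not needed, leave it. Origin: centre of the underside
- place_red: red marker plate fixed in the tray, 3 mm thick: a 54 mm square with a white round spot of 50 mm diameter at its middle where the red arbor stands, and a 34 mm wide red tab reaching to 61 mm from the middle in its -x direction. Origin: centre of the square, on the underside (its top is at z +3 mm); axes parallel to the tray's. Which of the two plates is on the left varies
- place_green: green marker plate fixed in the tray, 3 mm thick: a 54 mm square with a white round spot of 50 mm diameter at its middle where the green arbor stands, and a 34 mm wide green tab reaching to 61 mm from the middle in its -x direction. Origin: centre of the square, on the underside (its top is at z +3 mm); axes parallel to the tray's. Which of the two plates is on the left varies
- tray: blue plastic tray fixed to the bench, 200 mm along its x, 290 mm along its y; floor 4 mm thick, walls 4 mm thick and 22 mm high overall. Origin: centre of the underside. In its frame the two plates are at x -15, y +38 and -38 mm; the brass master starts near x +35, y 0, the black master and the bearing near x +35, y +107 and -107 mm (either way round)
- mat: black rubber mat fixed on the bench, 200 mm along its x, 130 mm along its y, 4 mm thick, with thin yellow lines along its two long edges; on one side of the tray (left or right varies). The side area for the arbors. Origin: centre of the underside
- gauge: measuring gauge fixed on the bench at the other side of the tray: green base plate (130 mm wide, 16 mm thick) with a round aluminium platen of 90 mm diameter whose flat top is 46 mm above the bench, a thin dark circle of 56 mm diameter at its middle. A black column 152 mm high with two probes stands on its +x side; the probe tips end 69 mm and the column begins 104 mm from the platen axis. Origin: on the platen axis at bench height

How it is judged:
By the outcome, as a careful person would: the job done as asked, in the order asked, and still so for the second after the job is handed in, with the robot touching nothing.
It also fails if it takes over 128 s, if anything falls off the work surface, if the arm or the gripper's body presses on something with over 40 N, if the wrist force passes 120 N, or if a joint passes its speed limit or range.

## Working session

There is one attempt and no reset: what is moved stays moved. The work goes in short steps, Python scripts to look and compute and a tool call to move; the robot and the scene stay as the last step left them, time stands still between calls to the robot, and variables do not carry over. Pictures are saved under pics/ and viewed, at most 14 in all, crops included, and the job is handed in when it is done.

Besides the shell and the picture viewer there is one more tool, called after "Call:" as name(argument=value, ...) on one line, values as JSON. carry_out: Moves the arm, as the interface text tells. Its arguments: {"type":"object","properties":{"deltas":{"type":"string"},"hand":{"type":"number"},"grip_force":{"type":"number"}},"required":["deltas"]}

```bash
mkdir -p pics
python3 - <<'E'
from cell import arm
import cv2,numpy as np
np.set_printoptions(precision=3,suppress=True)
print(arm.get_obs(), arm.tcp_to_grasp)
for n in("scene","top"):
    print(arm.calibration(n)); cv2.imwrite(f"pics/{n}0.png",arm.camera(n)[:,:,::-1])
    for q in["arbor_red","arbor_green","master_brass","master_dark","bearing","place_red","place_green","tray","mat","gauge"]:
        print(n,q,[(np.round(d["location"],1).tolist(),round(d["conf"],2)) for d in arm.recognise(q,n)[:2]])
E
```

```text
{'time_s': 0.0, 'joint_positions': array([67.821, 21.661,  4.563, 73.016,  0.002, 83.681]), 'qvel': array([ 0.059, -0.045, -0.068,  0.022,  0.009,  0.001]), 'effort': array([  0.   , -46.36 ,  26.988,   0.021,   0.   ,   0.   ]), 'tcp_pos': array([156.876, 552.521, 230.368]), 'tool_rot': array([-179.886,   -0.014,  164.14 ]), 'contact_force': array([-0.119,  0.196,  0.074]), 'torque': array([-0.007,  0.033,  0.037]), 'grasp_force': 0.0, 'opening': 85.45557001851688} 18.700000000000003
{'fovy': 57.575151848509364, 'cx': 313.0945603647356, 'cy': 233.56376881572118, 'R': array([[ 0.434,  0.901,  0.014],
       [ 0.77 , -0.363, -0.525],
       [-0.468,  0.238, -0.851]]), 't': array([-247.073, -399.223, 1183.303])}
scene arbor_red [([329.6, 195.9], 0.6), ([308.0, 231.6], 0.49)]
scene arbor_green [([294.2, 214.6], 0.92)]
scene master_brass [([321.0, 237.2], 0.94)]
scene master_dark [([276.8, 262.9], 0.75), ([294.3, 214.8], 0.64)]
scene bearing [([363.5, 211.7], 0.89)]
scene place_red [([311.6, 199.5], 0.84)]
scene place_green [([284.5, 226.6], 0.52)]
scene tray [([309.1, 231.8], 0.95)]
scene mat [([170.1, 298.2], 0.68)]
scene gauge [([436.3, 196.6], 0.93), ([319.9, 234.5], 0.61)]
{'fovy': 50.30654426566899, 'cx': 321.81805852003754, 'cy': 237.7824190254598, 'R': array([[ 0.005, -1.   , -0.001],
       [-0.969, -0.004, -0.248],
       [ 0.248,  0.002, -0.969]]), 't': array([-18.374, 544.856, 897.24 ])}
top arbor_red [([281.1, 264.8], 0.96)]
top arbor_green [([318.6, 254.7], 0.64)]
top master_brass [([298.6, 239.6], 0.73), ([303.4, 261.0], 0.57)]
top master_dark [([353.6, 233.7], 0.94)]
top bearing [([245.4, 247.9], 0.56)]
top place_red [([287.3, 286.6], 0.95)]
top place_green [([323.8, 280.7], 0.75)]
top tray [([302.5, 259.7], 0.91)]
top mat [([459.6, 253.7], 0.97)]
top gauge [([162.9, 234.5], 0.79)]
```

Run:
```python
import cv2
for n,(x,y,w,h) in {"scene0":(60,90,460,290),"top0":(100,150,440,180)}.items():
    im=cv2.imread(f"pics/{n}.png")[y:y+h,x:x+w]
    s=800/w; cv2.imwrite(f"pics/{n}c.png",cv2.resize(im,(800,int(h*s)),interpolation=cv2.INTER_CUBIC))
```

```text
(no output)
```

View pics/scene0c.png

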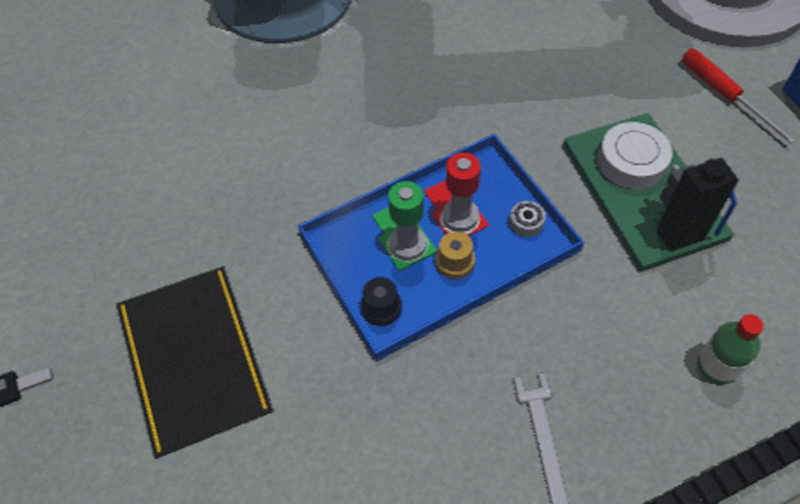

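View pics/top0c.png

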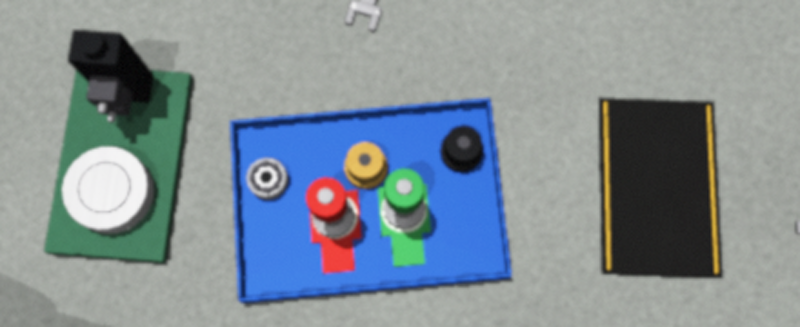

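The pictures agree: gauge on the left (+y), tray in the middle with red left and green right, and mat on the right (-y). The brass master is in front of and between the arbors. Next I triangulate the points.

```bash
cat > h.py <<'E'
from cell import arm
import numpy as np, cv2
np.set_printoptions(precision=1,suppress=True)
def P(n):
    c=arm.calibration(n); f=240/np.tan(np.radians(c["fovy"]/2))
    return np.array([[f,0,c["cx"]],[0,f,c["cy"]],[0,0,1]]),np.array(c["R"]),np.array(c["t"])
def tri(a,b):
    rows=[];rhs=[]
    for n,p in(("scene",a),("top",b)):
        K,R,t=P(n); q=np.linalg.solve(K,[*p,1])
        for i in(0,1): rows.append(R[i]-q[i]*R[2]); rhs.append(q[i]*t[2]-t[i])
    X=np.linalg.lstsq(np.array(rows),np.array(rhs),rcond=None)[0]
    return X,[float(np.round(np.hypot(*(proj(n,X)-p)),1)) for n,p in(("scene",a),("top",b))]
def proj(n,X):
    K,R,t=P(n); q=K@(R@np.asarray(X,float)+t); return q[:2]/q[2]
def onz(n,p,z):
    K,R,t=P(n); d=R.T@np.linalg.solve(K,[*p,1]); o=-R.T@t
    return o+d*(z-o[2])/d[2]
E
python3 - <<'E'
from h import *
S=lambda p:(60+p[0]/1.7391,90+p[1]/1.7391); T=lambda p:(100+p[0]/1.8182,150+p[1]/1.8182)
L=dict(red=((463,163),(325,196),110+7),green=((405,191),(403,187),117),brass=((456,242),(365,158),44),dark=((380,287),(463,143),44),platen=((637,146),(104,187),46),bearing=((528,215),(267,178),22),
t00=((300,228),(510,278),22),t01=((494,136),(240,301),22),t11=((582,240),(232,121),22),t10=((377,357),(490,100),22),
m00=((118,304),(720,275),4),m01=((223,268),(603,271),4),m11=((271,410),(601,98),4),m10=((157,456),(712,102),4))
for k,(a,b,z) in L.items():
    X,r=tri(S(a),T(b)); print(k,X,r,"| at z",z,onz("scene",S(a),z)[:2],onz("top",T(b),z)[:2])
E
```

```text
red [496.6  61.4 113.7] [0.5, 0.5] | at z 117 [499.   61.1] [495.5  60.3]
green [505.5 -15.1 115.3] [0.4, 0.4] | at z 117 [506.8 -14.9] [504.9 -15.8]
brass [552.4  26.4  47.9] [0.8, 0.8] | at z 44 [550.6  29.2] [552.8  25.1]
dark [569.4 -77.8  47.5] [0.8, 0.9] | at z 44 [568.  -75.7] [569.9 -79.7]
platen [520.  301.6  46. ] [0.6, 0.7] | at z 46 [520.2 302.9] [519.4 300.4]
bearing [537.6 134.9  16.6] [0.9, 1.0] | at z 22 [541.  134.5] [535.6 132.2]
t00 [ 430.2 -128.4    9.9] [1.0, 1.1] | at z 22 [ 439.  -127.7] [ 428.3 -129.1]
t01 [404.2 158.   13.4] [0.7, 0.8] | at z 22 [410.7 155.6] [402.8 155.1]
t11 [600.7 174.9  21.5] [0.7, 0.7] | at z 22 [601.3 176.2] [600.  173.4]
t10 [ 630.2 -110.6    9.7] [1.2, 1.1] | at z 22 [ 636.1 -109.9] [ 625.6 -111.6]
m00 [ 435.1 -356.7    2.3] [0.5, 0.6] | at z 4 [ 436.7 -355.4] [ 434.8 -357.2]
m01 [ 439.2 -231.1    0.6] [0.6, 0.6] | at z 4 [ 441.8 -229.9] [ 438.5 -231.5]
m11 [ 635.2 -237.7    2.3] [0.8, 0.7] | at z 4 [ 636.4 -236.3] [ 634.4 -238.8]
m10 [ 631.2 -362.7    1.6] [1.0, 0.9] | at z 4 [ 632.9 -360.6] [ 630.2 -363.8]
```

```bash
cat >> h.py <<'E'
def plan(cur,*tg):
    "cur,[x y z yaw] targets -> end-of-call units and the pose really commanded with rounded numbers"
    c=np.array(cur,float)
    for t in tg:
        a=np.radians(c[3]); A=np.array([[np.cos(a),np.sin(a),0],[np.sin(a),-np.cos(a),0],[0,0,-1]])
        u=np.round(A@(np.array(t[:3])-c[:3])/250,3); w=np.round((c[3]-t[3])/60,4)
        c[:3]+=A.T@u*250; c[3]-=w*60; print(u.tolist(),"w",w,"->",c.round(1).tolist())
E
python3 -c "
from h import *
np.set_printoptions(precision=3)
plan([157.141,553.149,231.329,164.14],[280,340,215,116.14],[405,148,200,90],[505,-15,200,90])"
```

```text
[-0.706, -0.686, 0.065] w 0.8 -> [280.1, 339.9, 215.1, 116.1]
[-0.909, 0.11, 0.06] w 0.4357 -> [404.9, 148.1, 200.1, 90.0]
[-0.652, 0.401, 0.0] w -0.0 -> [505.1, -15.0, 200.1, 90.0]
```

Call:
carry_out(deltas="-0.14 -0.14 0.013 0 0 0.16; -0.28 -0.274 0.026 0 0 0.32; -0.42 -0.41 0.039 0 0 0.48; -0.56 -0.55 0.052 0 0 0.64; -0.706 -0.686 0.065 0 0 0.8", hand=-1, grip_force=60)

```text
time_s: 1.72
tcp_pos: [280.6, 338.6, 215.2]
tool_rot: [180.0, -0.0, 115.9]
contact_force: [0.4, 0.6, -0.0]
opening: 85.5
grasp_force: 0.0
```

Call:
carry_out(deltas="-0.18 0.022 0.012 0 0 0.087; -0.36 0.044 0.024 0 0 0.174; -0.54 0.066 0.036 0 0 0.261; -0.72 0.088 0.048 0 0 0.348; -0.909 0.11 0.06 0 0 0.4357")

```text
time_s: 2.35
tcp_pos: [405.7, 146.8, 200.2]
tool_rot: [180.0, -0.0, 89.8]
contact_force: [0.2, -0.1, -0.2]
opening: 85.5
grasp_force: 0.0
```

Call:
carry_out(deltas="-0.18 0.11 0 0 0 0; -0.36 0.22 0 0 0 0; -0.54 0.33 0 0 0 0; -0.652 0.401 0 0 0 0; -0.652 0.401 0 0 0 0")

```text
time_s: 2.98
tcp_pos: [506.4, -16.9, 200.0]
tool_rot: [179.9, 0.0, 89.8]
contact_force: [-0.5, -1.0, 0.6]
opening: 85.7
grasp_force: 0.0
```

Call:
carry_out(deltas="0 0 0.08 0 0 0; 0 0 0.16 0 0 0; 0 0 0.24 0 0 0; 0 0 0.28 0 0 0; 0 0 0.28 0 0 0")

```text
time_s: 3.6
tcp_pos: [504.2, -14.3, 129.6]
tool_rot: [-179.9, -0.0, 90.0]
contact_force: [-0.3, -0.9, 0.3]
opening: 85.4
grasp_force: 0.0
```

Run:
```python
from h import *
o=arm.get_obs(); print(o["tcp_pos"],o["tool_rot"],o["time_s"])
ims=[]
for n in("scene","top"):
    im=arm.camera(n)[:,:,::-1]; p=proj(n,[505.5,-15,115]); print(n,p, proj(n,o["tcp_pos"]))
    x,y=int(p[0])-45,int(p[1])-55; ims.append(cv2.resize(im[y:y+110,x:x+90],(400,489),interpolation=cv2.INTER_CUBIC)); print(x,y)
cv2.imwrite("pics/a.png",np.hstack(ims))
```

```text
[504.2 -14.3 129.6] [-179.9   -0.    90. ] 3.6
scene [292.6 200. ] [292.4 194.8]
247 144
top [321.2 252.8] [320.8 251.6]
276 197
```

View pics/a.png

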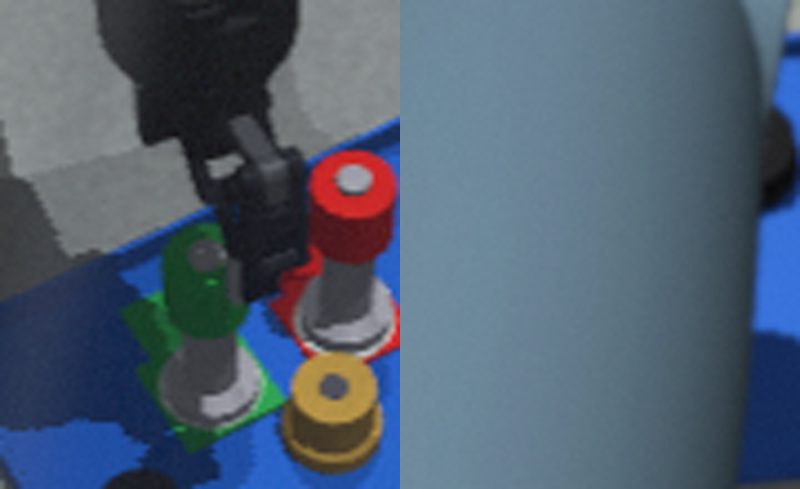

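The scene view shows the gripper above the green arbor (stub at crop 207,252; front finger at 265,250). The arm hides the top view. I need a sharper look at how the fingers are aligned.

Run:
```python
from h import *
im=arm.camera("scene")[:,:,::-1]; x,y,s=255,140,10
c=cv2.resize(im[y:y+60,x:x+80],(800,600),interpolation=cv2.INTER_CUBIC)
X=arm.get_obs()["tcp_pos"]
for dx,col in((42.7,(0,255,255)),(-42.7,(255,0,255)),(57,(0,255,0)),(-57,(0,255,0))):
  for dy in(-11,11):
    a,b=[((proj("scene",X+[dx,dy,dz])-[x,y]+.5)*s).astype(int).tolist() for dz in(13,50)]
    cv2.line(c,a,b,col,2)
cv2.imwrite("pics/b.png",c)
```

```text
(no output)
```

View pics/b.png

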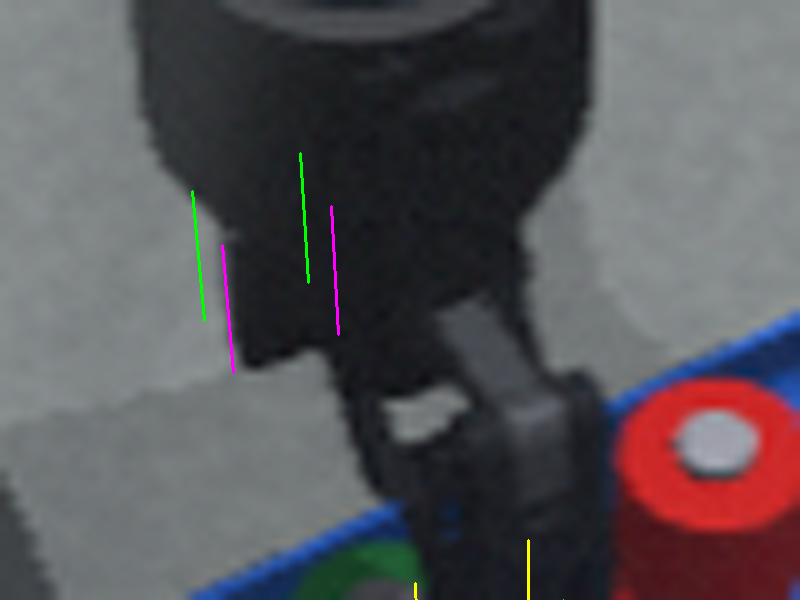

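Call:
carry_out(deltas="0 0 0.05 0 0 0; 0 0 0.11 0 0 0; 0 0 0.17 0 0 0; 0 0 0.224 0 0 0; 0 0 0.224 0 0 0")

```text
time_s: 4.38
tcp_pos: [503.6, -14.7, 72.4]
tool_rot: [-179.8, -0.0, 90.0]
contact_force: [-0.6, 0.0, -0.2]
opening: 85.4
grasp_force: 0.0
```

Call:
carry_out(deltas="0 0 0 0 0 0; 0 0 0 0 0 0; 0 0 0 0 0 0; 0 0 0 0 0 0; 0 0 0 0 0 0", hand=1, grip_force=60)

```text
time_s: 5.0
tcp_pos: [506.0, -15.0, 74.8]
tool_rot: [179.9, 0.0, 90.0]
contact_force: [0.1, -0.6, 5.2]
opening: 39.2
grasp_force: 60.4
```

Call:
carry_out(deltas="0 0 -0.06 0 0 0; 0 0 -0.18 0 0 0; 0 0 -0.32 0 0 0; 0 0 -0.45 0 0 0; 0 0 -0.52 0 0 0")

```text
time_s: 5.62
tcp_pos: [505.1, -14.9, 205.9]
tool_rot: [180.0, 0.0, 90.0]
contact_force: [0.8, -0.3, -3.8]
opening: 38.9
grasp_force: 61.2
```

Call:
carry_out(deltas="-0.08 0 0 0 0 0; -0.2 0 0 0 0 0; -0.34 -0.01 0 0 0 0; -0.48 -0.02 0 0 0 0; -0.62 -0.02 0 0 0 0")

```text
time_s: 6.25
tcp_pos: [498.9, -170.5, 203.7]
tool_rot: [-179.9, -0.1, 90.0]
contact_force: [0.8, -0.1, -4.2]
opening: 38.9
grasp_force: 61.4
```

Call:
carry_out(deltas="-0.16 0 0 0 0 0; -0.34 0 0 0 0 0; -0.5 0 0 0 0 0; -0.6 0 0 0 0 0; -0.632 0 0 0 0 0")

```text
time_s: 6.88
tcp_pos: [499.3, -328.9, 203.4]
tool_rot: [-179.9, -0.1, 89.9]
contact_force: [-0.2, 0.1, -4.4]
opening: 38.8
grasp_force: 61.4
```

Call:
carry_out(deltas="0 0 0.08 0 0 0; 0 0 0.2 0 0 0; 0 0 0.34 0 0 0; 0 0 0.46 0 0 0; 0 0 0.496 0 0 0")

```text
time_s: 7.5
tcp_pos: [498.2, -325.4, 77.7]
tool_rot: [-179.7, -0.2, 90.1]
contact_force: [0.0, 0.9, -3.6]
opening: 38.6
grasp_force: 61.3
```

Call:
carry_out(deltas="0 0 0.01 0 0 0; 0 0 0.02 0 0 0; 0 0 0.028 0 0 0; 0 0 0.032 0 0 0; 0 0 0.032 0 0 0")

```text
time_s: 8.12
tcp_pos: [500.2, -328.0, 72.2]
tool_rot: [180.0, 0.0, 90.0]
contact_force: [0.4, -0.2, -4.4]
opening: 39.0
grasp_force: 61.3
```

Call:
carry_out(deltas="0 0 0.001 0 0 0; 0 0 0.002 0 0 0; 0 0 0.003 0 0 0; 0 0 0.004 0 0 0; 0 0 0.004 0 0 0")

```text
time_s: 8.75
tcp_pos: [500.3, -328.1, 71.9]
tool_rot: [180.0, 0.0, 90.0]
contact_force: [-1.6, 2.1, 6.2]
opening: 38.7
grasp_force: 62.4
```

Call:
carry_out(deltas="0 0 0 0 0 0; 0 0 0 0 0 0; 0 0 0 0 0 0; 0 0 0 0 0 0; 0 0 0 0 0 0", hand=-1)

```text
time_s: 9.38
tcp_pos: [500.1, -328.0, 71.0]
tool_rot: [180.0, -0.0, 90.0]
contact_force: [0.4, -0.2, 0.9]
opening: 85.4
grasp_force: 0.0
```

Call:
carry_out(deltas="0 0 -0.06 0 0 0; 0 0 -0.18 0 0 0; 0 0 -0.32 0 0 0; 0 0 -0.45 0 0 0; 0 0 -0.52 0 0 0")

```text
time_s: 10.0
tcp_pos: [501.0, -328.7, 204.6]
tool_rot: [179.8, 0.2, 90.0]
contact_force: [-0.2, -0.8, 0.3]
opening: 85.7
grasp_force: 0.0
```

Call:
carry_out(deltas="0.14 0 0 0 0 0; 0.3 0 0 0 0 0; 0.46 0 0 0 0 0; 0.63 0 0 0 0 0; 0.8 -0.01 0 0 0 0")

```text
time_s: 10.62
tcp_pos: [497.9, -126.8, 202.3]
tool_rot: [179.9, 0.0, 90.0]
contact_force: [0.1, -0.2, -0.2]
opening: 85.1
grasp_force: 0.0
```

Call:
carry_out(deltas="0.2 0 0 0 0 0; 0.4 0 0 0 0 0; 0.6 0 0 0 0 0; 0.758 -0.004 0 0 0 0; 0.758 -0.004 0 0 0 0")

```text
time_s: 11.25
tcp_pos: [496.6, 63.8, 202.2]
tool_rot: [179.9, -0.0, 90.2]
contact_force: [0.6, 0.1, 0.4]
opening: 85.5
grasp_force: 0.0
```

Call:
carry_out(deltas="0 0 0.08 0 0 0; 0 0 0.18 0 0 0; 0 0 0.28 0 0 0; 0 0 0.28 0 0 0; 0 0 0.28 0 0 0")

```text
time_s: 11.88
tcp_pos: [497.4, 60.9, 132.3]
tool_rot: [179.9, 0.0, 89.9]
contact_force: [-0.2, -0.8, -0.1]
opening: 85.8
grasp_force: 0.0
```

Run:
```python
from h import *
o=arm.get_obs(); print(o["tcp_pos"],o["tool_rot"],o["time_s"])
im=arm.camera("scene")[:,:,::-1]
print(proj("scene",[497,61.4,115]),proj("scene",[500,-328,114]))
cv2.imwrite("pics/c.png",np.hstack([cv2.resize(im[200:330,100:230],(400,400)),cv2.resize(im[140:240,280:380],(400,400))]))
```

```text
[497.4  60.9 132.3] [179.9   0.   89.9] 11.875
[325.9 183.6] [130.2 258.8]
```

View pics/c.png

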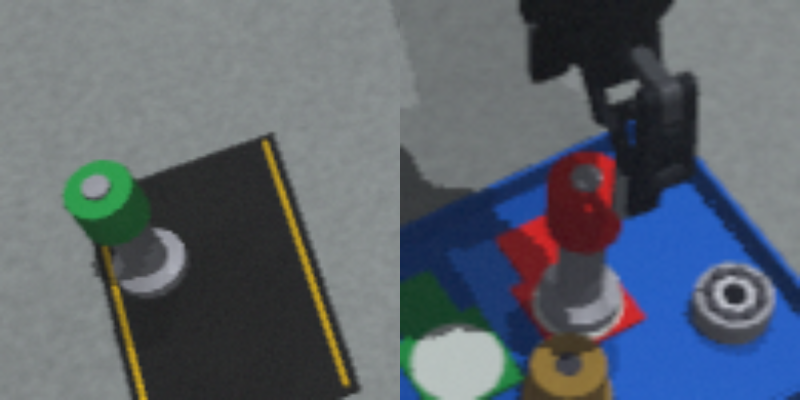

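Green stands upright on the mat at crop (150,260), just inside the outer yellow line. The gripper is centred over the red arbor (stub at crop 587,178), and the green plate's white spot is now visible.

Call:
carry_out(deltas="0 0 0.05 0 0 0; 0 0 0.11 0 0 0; 0 0 0.17 0 0 0; 0 0 0.228 0 0 0; 0 0 0.228 0 0 0")

```text
time_s: 12.55
tcp_pos: [495.0, 61.6, 72.3]
tool_rot: [-179.8, -0.0, 90.0]
contact_force: [-0.4, 0.4, 0.7]
opening: 85.4
grasp_force: 0.0
```

Call:
carry_out(deltas="0 0 0 0 0 0; 0 0 0 0 0 0; 0 0 0 0 0 0; 0 0 0 0 0 0; 0 0 0 0 0 0", hand=1)

```text
time_s: 13.18
tcp_pos: [497.1, 61.6, 74.8]
tool_rot: [179.9, -0.0, 90.0]
contact_force: [-2.7, 0.8, 6.0]
opening: 39.0
grasp_force: 60.0
```

Run:
```python
from h import *
np.set_printoptions(precision=3)
plan([496.6,61.5,74.1,90],[496.6,61.5,204.1,90],[530,-105,204.1,90],[560,-266,204.1,90],[560,-266,80,90])
```

```text
[0.0, 0.0, -0.52] w 0.0 -> [496.6, 61.5, 204.1, 90.0]
[-0.666, 0.134, 0.0] w 0.0 -> [530.1, -105.0, 204.1, 90.0]
[-0.644, 0.12, 0.0] w 0.0 -> [560.1, -266.0, 204.1, 90.0]
[-0.0, -0.0, 0.496] w 0.0 -> [560.1, -266.0, 80.1, 90.0]
```

Call:
carry_out(deltas="0 0 -0.06 0 0 0; 0 0 -0.18 0 0 0; 0 0 -0.32 0 0 0; 0 0 -0.45 0 0 0; 0 0 -0.52 0 0 0")

```text
time_s: 13.8
tcp_pos: [497.0, 61.6, 206.2]
tool_rot: [179.9, -0.0, 90.0]
contact_force: [0.4, 0.3, -4.4]
opening: 38.6
grasp_force: 61.3
```

Call:
carry_out(deltas="-0.08 0.016 0 0 0 0; -0.22 0.044 0 0 0 0; -0.37 0.074 0 0 0 0; -0.52 0.104 0 0 0 0; -0.666 0.134 0 0 0 0")

```text
time_s: 14.42
tcp_pos: [529.7, -106.0, 204.0]
tool_rot: [-179.9, -0.0, 90.0]
contact_force: [0.5, 0.1, -5.1]
opening: 39.0
grasp_force: 61.3
```

Call:
carry_out(deltas="-0.16 0.03 0 0 0 0; -0.34 0.064 0 0 0 0; -0.5 0.094 0 0 0 0; -0.61 0.114 0 0 0 0; -0.644 0.12 0 0 0 0")

```text
time_s: 15.05
tcp_pos: [559.7, -267.4, 203.5]
tool_rot: [-179.9, -0.0, 89.9]
contact_force: [-0.1, 0.1, -3.9]
opening: 38.9
grasp_force: 61.2
```

Call:
carry_out(deltas="0 0 0.08 0 0 0; 0 0 0.2 0 0 0; 0 0 0.34 0 0 0; 0 0 0.46 0 0 0; 0 0 0.496 0 0 0")

```text
time_s: 15.68
tcp_pos: [558.1, -263.7, 77.7]
tool_rot: [-179.7, -0.2, 90.1]
contact_force: [0.1, 0.9, -4.1]
opening: 38.6
grasp_force: 61.3
```

Call:
carry_out(deltas="0 0 0.01 0 0 0; 0 0 0.02 0 0 0; 0 0 0.028 0 0 0; 0 0 0.032 0 0 0; 0 0 0.032 0 0 0")

```text
time_s: 16.3
tcp_pos: [560.2, -266.0, 72.2]
tool_rot: [180.0, 0.0, 90.0]
contact_force: [0.4, -0.9, -4.2]
opening: 38.9
grasp_force: 61.3
```

Call:
carry_out(deltas="0 0 0.001 0 0 0; 0 0 0.002 0 0 0; 0 0 0.003 0 0 0; 0 0 0.004 0 0 0; 0 0 0.004 0 0 0")

```text
time_s: 16.92
tcp_pos: [560.2, -266.1, 71.9]
tool_rot: [180.0, 0.0, 90.0]
contact_force: [-2.7, 1.8, 5.9]
opening: 38.6
grasp_force: 62.0
```

Call:
carry_out(deltas="0 0 0 0 0 0; 0 0 0 0 0 0; 0 0 0 0 0 0; 0 0 0 0 0 0; 0 0 0 0 0 0", hand=-1)

```text
time_s: 17.55
tcp_pos: [560.1, -266.0, 71.0]
tool_rot: [180.0, -0.0, 90.0]
contact_force: [0.5, -1.0, -0.5]
opening: 85.2
grasp_force: 0.0
```

Call:
carry_out(deltas="0 0 -0.06 0 0 0; 0 0 -0.18 0 0 0; 0 0 -0.32 0 0 0; 0 0 -0.45 0 0 0; 0 0 -0.52 0 0 0")

```text
time_s: 18.18
tcp_pos: [561.1, -266.6, 204.7]
tool_rot: [179.8, 0.1, 90.0]
contact_force: [-0.5, -0.8, -1.1]
opening: 85.3
grasp_force: 0.0
```

Run:
```python
from h import *
o=arm.get_obs(); print(o["tcp_pos"],o["time_s"])
out=[]
for n in("scene","top"):
    im=arm.camera(n)[:,:,::-1].copy(); cv2.imwrite(f"pics/d_{n}.png",im)
    hsv=cv2.cvtColor(im,cv2.COLOR_BGR2HSV)
    for nm,X in(("red",[496.6,61.5,7]),("green",[505.2,-15,7]),("platen",[520,301.6,46])):
        p=proj(n,X); m=((hsv[...,1]<60)&(hsv[...,2]>150)).astype(np.uint8)
        k,l,s,c=cv2.connectedComponentsWithStats(m)
        i=1+np.argmin(np.hypot(*(c[1:]-p).T)+(s[1:,4]<30)*99); 
        w=s[i]; print(n,nm,"proj",p,"blob",c[i],w, "world",onz(n,c[i],X[2]))
    p=proj(n,[552,27,44]).astype(int); out.append(cv2.resize(im[p[1]-60:p[1]+60,p[0]-50:p[0]+50],(400,480),interpolation=cv2.INTER_CUBIC)); print(p-[50,60])
cv2.imwrite("pics/d.png",np.hstack(out))
```

```text
[ 561.1 -266.6  204.7] 18.175
scene red proj [323.9 214. ] blob [324.1 214.9] [313 206  23  18 319] world [498.8  60.8   7. ]
scene green proj [293.8 229.6] blob [293.8 230.1] [283 221  23  19 357] world [506.4 -15.5   7. ]
scene platen proj [425.7 174.1] blob [426.3 175.1] [407 160  40  31 954] world [522.8 301.2  46. ]
[271 170]
top red proj [282.7 268.9] blob [283.6 268.5] [271 256  26  26 516] world [497.4  59.8   7. ]
top green proj [321.3 264.8] blob [321.7 265.1] [309 253  26  25 517] world [504.7 -15.8   7. ]
top platen proj [156.6 252.5] blob [156.9 252.9] [ 133  230   48   47 1749] world [519.3 300.9  46. ]
[249 177]
```

View pics/d.png

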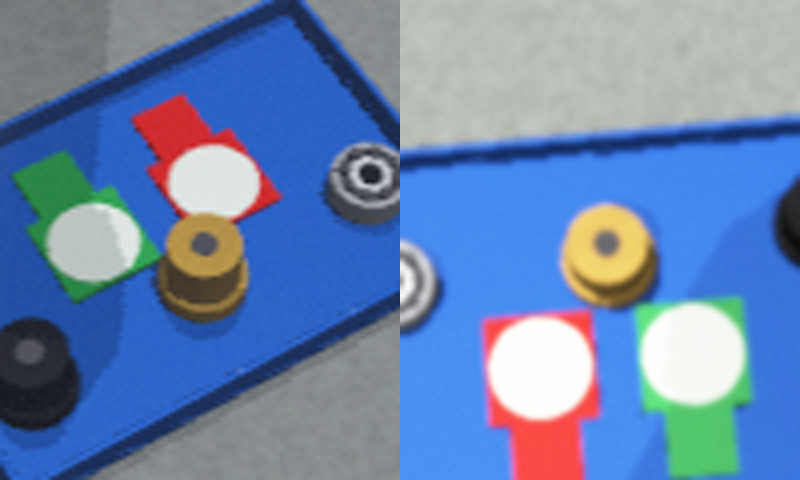

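Both plates are bare, with their white spots where I expected them. The brass master's top is at scene (322,231) and top (300,238).

Run:
```python
from h import *
print(tri((321.6,230.3),(300.0,237.4)),onz("scene",(321.6,230.3),44),onz("top",(300,237.4),44))
np.set_printoptions(precision=3)
plan([560.1,-266,201.1,90],[556,-120,180,138],[552,27,130,180],[552,27,60,180])
```

```text
(array([552.1,  26.8,  43.3]), [0.1, 0.1]) [552.6  26.8  44. ] [551.8  26.5  44. ]
[0.584, -0.016, 0.084] w -0.8 -> [556.1, -120.0, 180.1, 138.0]
[0.406, 0.426, 0.2] w -0.7 -> [551.9, 27.1, 130.1, 180.0]
[-0.0, -0.0, 0.28] w 0.0 -> [551.9, 27.1, 60.1, 180.0]
```

Call:
carry_out(deltas="0.11 0 0.01 0 0 -0.16; 0.23 -0.005 0.03 0 0 -0.32; 0.35 -0.01 0.05 0 0 -0.48; 0.47 -0.013 0.07 0 0 -0.64; 0.584 -0.016 0.084 0 0 -0.8")

```text
time_s: 18.9
tcp_pos: [555.4, -118.7, 179.2]
tool_rot: [-180.0, -0.1, 138.3]
contact_force: [0.9, 0.2, -0.0]
opening: 85.2
grasp_force: 0.0
```

Call:
carry_out(deltas="0.08 0.085 0.04 0 0 -0.14; 0.16 0.17 0.08 0 0 -0.28; 0.24 0.26 0.12 0 0 -0.42; 0.32 0.34 0.16 0 0 -0.56; 0.406 0.426 0.2 0 0 -0.7")

```text
time_s: 19.52
tcp_pos: [551.4, 28.0, 129.2]
tool_rot: [180.0, -0.0, -179.7]
contact_force: [0.3, -0.2, 0.8]
opening: 85.5
grasp_force: 0.0
```

Call:
carry_out(deltas="0 0 0.06 0 0 0; 0 0 0.14 0 0 0; 0 0 0.22 0 0 0; 0 0 0.28 0 0 0; 0 0 0.28 0 0 0")

```text
time_s: 20.15
tcp_pos: [550.5, 26.6, 58.6]
tool_rot: [180.0, -0.2, 179.9]
contact_force: [0.1, 0.1, 0.9]
opening: 85.2
grasp_force: 0.0
```

Run:
```python
from h import *
o=arm.get_obs(); print(o["tcp_pos"],o["tool_rot"],o["joint_positions"],o["time_s"])
im=arm.camera("scene")[:,:,::-1]
cv2.imwrite("pics/e.png",cv2.resize(im[170:260,270:390],(800,600),interpolation=cv2.INTER_CUBIC))
```

```text
[550.5  26.6  58.6] [180.   -0.2 179.9] [ -3.8  25.5 -16.3  48.3  -0.   -3.7] 20.15
```

View pics/e.png

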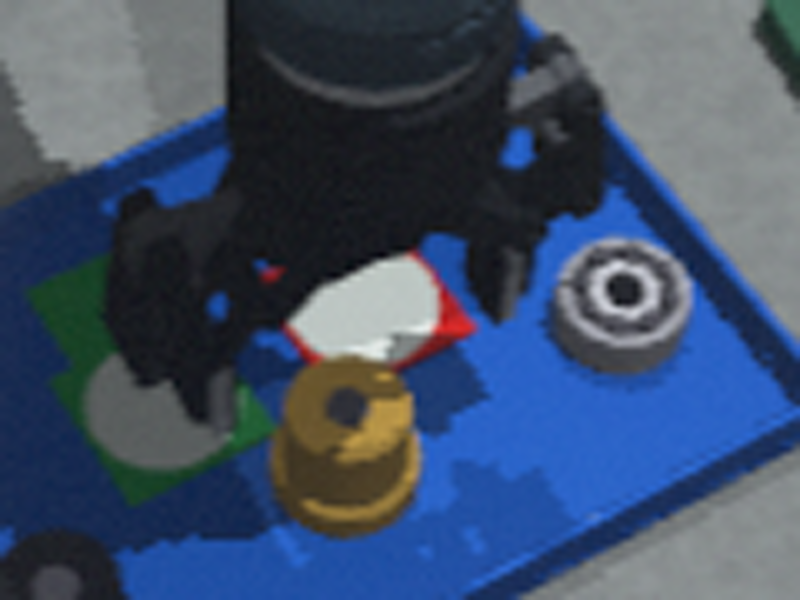

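The fingers straddle the brass master (crop 348,410) and are clear of the bearing and the black master. I descend and grip.

Call:
carry_out(deltas="0 0 0.04 0 0 0; 0 0 0.09 0 0 0; 0 0 0.14 0 0 0; 0 0 0.172 0 0 0; 0 0 0.172 0 0 0")

```text
time_s: 20.82
tcp_pos: [551.1, 27.2, 16.1]
tool_rot: [180.0, -0.1, -180.0]
contact_force: [-0.1, 0.2, 0.8]
opening: 85.6
grasp_force: 0.0
```

Call:
carry_out(deltas="0 0 0 0 0 0; 0 0 0 0 0 0; 0 0 0 0 0 0; 0 0 0 0 0 0; 0 0 0 0 0 0", hand=1)

```text
time_s: 21.45
tcp_pos: [552.7, 26.8, 17.9]
tool_rot: [-180.0, 0.1, 180.0]
contact_force: [-1.6, -0.9, 5.8]
opening: 38.0
grasp_force: 60.6
```

Run:
```python
from h import *
np.set_printoptions(precision=3)
plan([551.9,27.1,17.1,180],[551.9,27.1,137.1,180],[545,160,137.1,180],[520.5,301,137.1,180],[520.5,301,64,180])
```

```text
[0.0, 0.0, -0.48] w 0.0 -> [551.9, 27.1, 137.1, 180.0]
[0.028, 0.532, 0.0] w 0.0 -> [544.9, 160.1, 137.1, 180.0]
[0.098, 0.564, 0.0] w 0.0 -> [520.4, 301.1, 137.1, 180.0]
[-0.0, -0.0, 0.292] w 0.0 -> [520.4, 301.1, 64.1, 180.0]
```

Call:
carry_out(deltas="0 0 -0.05 0 0 0; 0 0 -0.15 0 0 0; 0 0 -0.29 0 0 0; 0 0 -0.42 0 0 0; 0 0 -0.48 0 0 0")

```text
time_s: 22.08
tcp_pos: [552.6, 27.2, 138.9]
tool_rot: [180.0, 0.1, -180.0]
contact_force: [0.1, 0.1, -3.7]
opening: 37.6
grasp_force: 60.6
```

Call:
carry_out(deltas="0 0.07 0 0 0 0; 0.007 0.18 0 0 0 0; 0.014 0.3 0 0 0 0; 0.02 0.42 0 0 0 0; 0.028 0.532 0 0 0 0")

```text
time_s: 22.7
tcp_pos: [543.1, 162.1, 134.9]
tool_rot: [180.0, -0.2, -179.9]
contact_force: [0.1, -0.6, -3.6]
opening: 37.5
grasp_force: 60.7
```

Call:
carry_out(deltas="0.023 0.13 0 0 0 0; 0.047 0.27 0 0 0 0; 0.07 0.41 0 0 0 0; 0.09 0.52 0 0 0 0; 0.098 0.564 0 0 0 0")

```text
time_s: 23.32
tcp_pos: [518.3, 302.9, 135.0]
tool_rot: [-180.0, -0.2, -179.8]
contact_force: [1.0, -0.3, -4.1]
opening: 37.1
grasp_force: 60.8
```

Call:
carry_out(deltas="0 0 0.05 0 0 0; 0 0 0.12 0 0 0; 0 0 0.2 0 0 0; 0 0 0.272 0 0 0; 0 0 0.272 0 0 0")

```text
time_s: 23.95
tcp_pos: [518.4, 299.0, 66.3]
tool_rot: [-179.9, -0.3, 179.9]
contact_force: [-0.7, -0.9, -3.3]
opening: 38.0
grasp_force: 60.8
```

Run:
```python
from h import *
o=arm.get_obs(); print(o["tcp_pos"],o["tool_rot"],o["time_s"])
out=[]
for n in("scene","top"):
    im=arm.camera(n)[:,:,::-1]; p=proj(n,[520,301,60]).astype(int); print(p-[40,45])
    out.append(cv2.resize(im[p[1]-45:p[1]+45,p[0]-40:p[0]+40],(400,450),interpolation=cv2.INTER_CUBIC))
cv2.imwrite("pics/f.png",np.hstack(out))
```

```text
[518.4 299.   66.3] [-179.9   -0.3  179.9] 23.95
[386 125]
[114 205]
```

View pics/f.png

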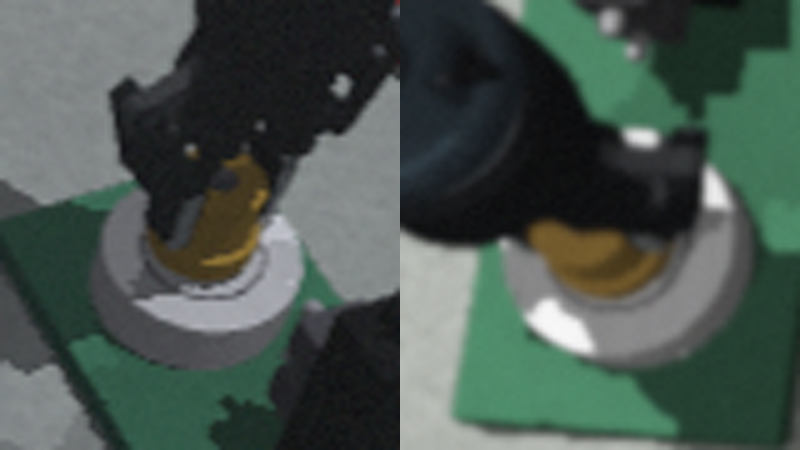

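The brass master hangs upright just above the platen's dark circle, well clear of the probes. I lower it gently.

Call:
carry_out(deltas="0 0 0.01 0 0 0; 0 0 0.02 0 0 0; 0 0 0.03 0 0 0; 0 0 0.035 0 0 0; 0 0 0.035 0 0 0")

```text
time_s: 24.68
tcp_pos: [520.3, 301.1, 60.2]
tool_rot: [-180.0, -0.0, -180.0]
contact_force: [-0.9, 0.2, -3.0]
opening: 37.5
grasp_force: 60.8
```

Call:
carry_out(deltas="0 0 0.001 0 0 0; 0 0 0.002 0 0 0; 0 0 0.003 0 0 0; 0 0 0.004 0 0 0; 0 0 0.005 0 0 0")

```text
time_s: 25.3
tcp_pos: [520.5, 301.2, 59.9]
tool_rot: [180.0, 0.0, -180.0]
contact_force: [-3.6, -1.6, 6.0]
opening: 38.0
grasp_force: 61.6
```

Call:
carry_out(deltas="0 0 0 0 0 0; 0 0 0 0 0 0; 0 0 0 0 0 0; 0 0 0 0 0 0; 0 0 0 0 0 0", hand=-1)

```text
time_s: 25.92
tcp_pos: [520.5, 301.1, 59.0]
tool_rot: [180.0, -0.0, 180.0]
contact_force: [-0.6, 0.1, -0.1]
opening: 85.5
grasp_force: 0.0
```

Call:
carry_out(deltas="0 0 -0.06 0 0 0; 0 0 -0.18 0 0 0; 0 0 -0.32 0 0 0; 0 0 -0.45 0 0 0; 0 0 -0.56 0 0 0")

```text
time_s: 26.55
tcp_pos: [520.9, 301.3, 201.9]
tool_rot: [179.9, 0.1, 180.0]
contact_force: [-0.1, -0.1, -0.4]
opening: 85.4
grasp_force: 0.0
```

Run:
```python
from h import *
np.set_printoptions(precision=3)
plan([520.4,301.1,59.1,180],[520.4,301.1,199.1,180],[530,110,201,135],[545,-80,201,90],[560.1,-266,201.1,90],[560.1,-266,131.1,90])
```

```text
[0.0, 0.0, -0.56] w 0.0 -> [520.4, 301.1, 199.1, 180.0]
[-0.038, -0.764, -0.008] w 0.75 -> [529.9, 110.1, 201.1, 135.0]
[-0.58, -0.495, 0.0] w 0.75 -> [544.9, -79.9, 201.1, 90.0]
[-0.744, 0.061, 0.0] w 0.0 -> [560.2, -265.9, 201.1, 90.0]
[-0.0, -0.0, 0.28] w 0.0 -> [560.2, -265.9, 131.1, 90.0]
```

Call:
carry_out(deltas="-0.008 -0.15 -0.002 0 0 0.15; -0.015 -0.3 -0.004 0 0 0.3; -0.023 -0.45 -0.006 0 0 0.45; -0.03 -0.6 -0.007 0 0 0.6; -0.038 -0.764 -0.008 0 0 0.75")

```text
time_s: 27.18
tcp_pos: [530.2, 109.1, 202.4]
tool_rot: [179.9, 0.1, 134.7]
contact_force: [0.2, -0.2, 0.7]
opening: 85.3
grasp_force: 0.0
```

Call:
carry_out(deltas="-0.116 -0.1 0 0 0 0.15; -0.232 -0.2 0 0 0 0.3; -0.348 -0.3 0 0 0 0.45; -0.464 -0.4 0 0 0 0.6; -0.58 -0.495 0 0 0 0.75")

```text
time_s: 27.8
tcp_pos: [545.2, -81.3, 202.4]
tool_rot: [179.9, 0.0, 89.7]
contact_force: [-0.6, -0.3, 0.2]
opening: 85.7
grasp_force: 0.0
```

Call:
carry_out(deltas="-0.18 0.015 0 0 0 0; -0.36 0.03 0 0 0 0; -0.54 0.045 0 0 0 0; -0.68 0.056 0 0 0 0; -0.744 0.061 0 0 0 0")

```text
time_s: 28.42
tcp_pos: [560.3, -267.8, 201.9]
tool_rot: [179.9, 0.0, 89.9]
contact_force: [0.6, 0.4, -0.2]
opening: 85.1
grasp_force: 0.0
```

Call:
carry_out(deltas="0 0 0.06 0 0 0; 0 0 0.14 0 0 0; 0 0 0.22 0 0 0; 0 0 0.28 0 0 0; 0 0 0.28 0 0 0")

```text
time_s: 29.05
tcp_pos: [559.1, -264.1, 129.3]
tool_rot: [-179.8, -0.1, 90.1]
contact_force: [-0.7, 0.4, 0.7]
opening: 85.4
grasp_force: 0.0
```

Run:
```python
from h import *
o=arm.get_obs(); print(o["tcp_pos"],o["tool_rot"],o["time_s"])
im=arm.camera("scene")[:,:,::-1]; t=arm.camera("top")[:,:,::-1]
cv2.imwrite("pics/g.png",np.hstack([cv2.resize(im[200:330,100:230],(400,400)),cv2.resize(t[205:305,105:205],(400,400))]))
print(proj("top",[520.4,301.1,86]),proj("top",[520.4,301.1,46]))
```

```text
[ 559.1 -264.1  129.3] [-179.8   -0.1   90.1] 29.05
[150.1 247.6] [156.9 252.3]
```

View pics/g.png

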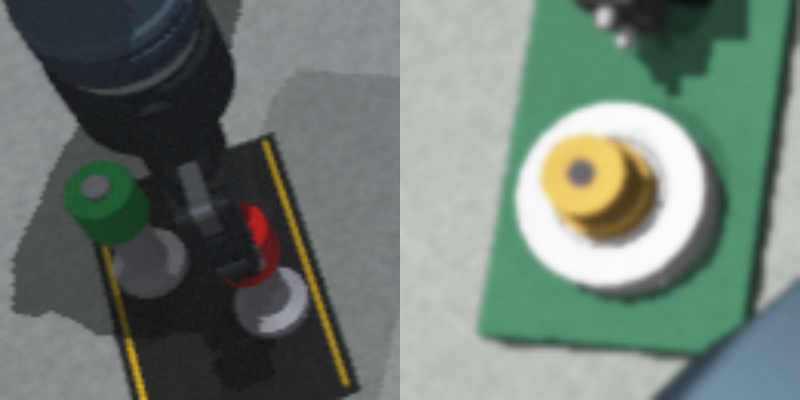

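The brass master stands in the middle of the platen (foot about 1 mm from centre), and both arbors are upright on the mat. I now take the red one back.

Call:
carry_out(deltas="0 0 0.05 0 0 0; 0 0 0.11 0 0 0; 0 0 0.18 0 0 0; 0 0 0.24 0 0 0; 0 0 0.24 0 0 0")

```text
time_s: 29.78
tcp_pos: [558.8, -265.1, 69.0]
tool_rot: [-179.8, -0.1, 90.0]
contact_force: [-0.2, 0.8, 0.1]
opening: 85.4
grasp_force: 0.0
```

Call:
carry_out(deltas="0 0 0 0 0 0; 0 0 0 0 0 0; 0 0 0 0 0 0; 0 0 0 0 0 0; 0 0 0 0 0 0", hand=1)

```text
time_s: 30.4
tcp_pos: [560.6, -266.3, 72.0]
tool_rot: [179.9, 0.1, 90.0]
contact_force: [-1.3, -0.0, 6.1]
opening: 38.9
grasp_force: 60.0
```

Call:
carry_out(deltas="0 0 -0.06 0 0 0; 0 0 -0.18 0 0 0; 0 0 -0.32 0 0 0; 0 0 -0.45 0 0 0; 0 0 -0.532 0 0 0")

```text
time_s: 31.02
tcp_pos: [560.4, -265.9, 205.9]
tool_rot: [179.9, 0.0, 90.0]
contact_force: [0.5, -0.3, -4.7]
opening: 38.7
grasp_force: 60.9
```

Run:
```python
from h import *
np.set_printoptions(precision=3)
plan([560.2,-265.9,71.1,90],[560.2,-265.9,204.1,90],[530,-105,204.1,90],[497,61.2,204.1,90],[497,61.2,84,90])
```

```text
[0.0, 0.0, -0.532] w 0.0 -> [560.2, -265.9, 204.1, 90.0]
[0.644, -0.121, 0.0] w 0.0 -> [530.0, -104.9, 204.1, 90.0]
[0.664, -0.132, 0.0] w 0.0 -> [497.0, 61.1, 204.1, 90.0]
[0.0, 0.0, 0.48] w 0.0 -> [497.0, 61.1, 84.1, 90.0]
```

Next I carry it to about 10 mm above the plate and let it settle.

Call:
carry_out(deltas="0.08 -0.015 0 0 0 0; 0.2 -0.038 0 0 0 0; 0.34 -0.064 0 0 0 0; 0.5 -0.094 0 0 0 0; 0.644 -0.121 0 0 0 0")

```text
time_s: 31.65
tcp_pos: [529.0, -103.3, 203.9]
tool_rot: [-179.9, -0.1, 90.0]
contact_force: [0.2, -0.1, -4.7]
opening: 38.9
grasp_force: 61.2
```

Call:
carry_out(deltas="0.15 -0.03 0 0 0 0; 0.32 -0.064 0 0 0 0; 0.48 -0.096 0 0 0 0; 0.6 -0.12 0 0 0 0; 0.664 -0.132 0 0 0 0")

```text
time_s: 32.28
tcp_pos: [496.1, 62.4, 204.0]
tool_rot: [-179.9, -0.0, 90.1]
contact_force: [0.1, -0.1, -3.6]
opening: 38.6
grasp_force: 61.2
```

Call:
carry_out(deltas="0 0 0.08 0 0 0; 0 0 0.2 0 0 0; 0 0 0.34 0 0 0; 0 0 0.45 0 0 0; 0 0 0.48 0 0 0")

```text
time_s: 32.9
tcp_pos: [495.2, 60.6, 82.3]
tool_rot: [-179.8, 0.0, 90.0]
contact_force: [-0.4, 0.5, -3.8]
opening: 38.3
grasp_force: 61.3
```

Call:
carry_out(deltas="0 0 0.01 0 0 0; 0 0 0.02 0 0 0; 0 0 0.028 0 0 0; 0 0 0.032 0 0 0; 0 0 0.032 0 0 0")

```text
time_s: 33.52
tcp_pos: [497.1, 61.1, 76.2]
tool_rot: [180.0, -0.0, 90.0]
contact_force: [0.6, -0.3, -4.8]
opening: 38.6
grasp_force: 61.3
```

Run:
```python
from h import *
o=arm.get_obs(); print(o["tcp_pos"],o["tool_rot"],o["time_s"])
im=arm.camera("scene")[:,:,::-1]
cv2.imwrite("pics/h.png",cv2.resize(im[170:245,275:375],(800,600),interpolation=cv2.INTER_CUBIC))
```

```text
[497.1  61.1  76.2] [180.  -0.  90.] 33.525
```

View pics/h.png

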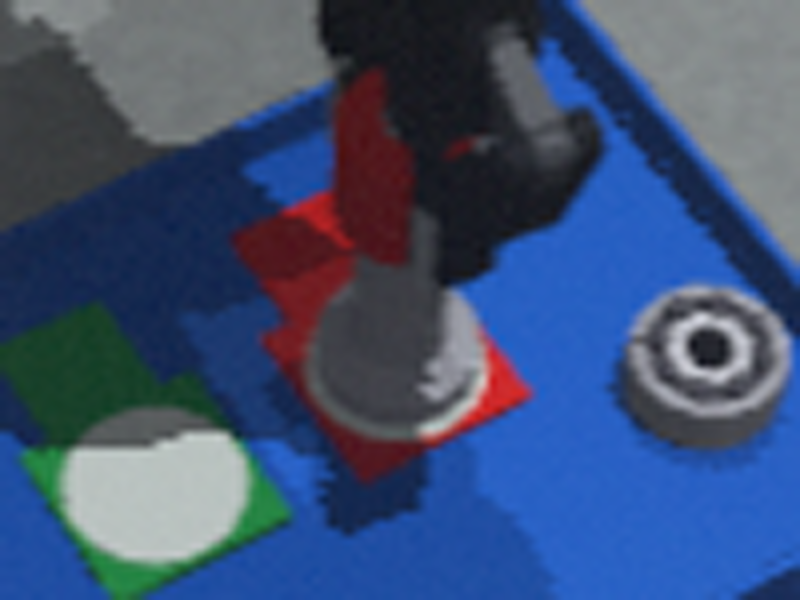

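The red arbor's foot sits centred over the red plate's white spot (crop 400,360). I lower, release, and go on to green.

Call:
carry_out(deltas="0 0 0.003 0 0 0; 0 0 0.005 0 0 0; 0 0 0.007 0 0 0; 0 0 0.008 0 0 0; 0 0 0.008 0 0 0")

```text
time_s: 34.2
tcp_pos: [497.1, 61.1, 75.0]
tool_rot: [180.0, -0.0, 90.0]
contact_force: [-2.5, 0.0, 5.8]
opening: 38.8
grasp_force: 62.3
```

Call:
carry_out(deltas="0 0 0 0 0 0; 0 0 0 0 0 0; 0 0 0 0 0 0; 0 0 0 0 0 0; 0 0 0 0 0 0", hand=-1)

```text
time_s: 34.83
tcp_pos: [497.0, 61.1, 74.0]
tool_rot: [180.0, -0.0, 90.0]
contact_force: [-0.4, 0.7, 0.3]
opening: 85.5
grasp_force: 0.0
```

Call:
carry_out(deltas="0 0 -0.06 0 0 0; 0 0 -0.18 0 0 0; 0 0 -0.32 0 0 0; 0 0 -0.45 0 0 0; 0 0 -0.52 0 0 0")

```text
time_s: 35.45
tcp_pos: [498.1, 61.1, 207.2]
tool_rot: [179.8, -0.0, 90.0]
contact_force: [0.7, -0.6, 0.2]
opening: 85.2
grasp_force: 0.0
```

Run:
```python
from h import *
np.set_printoptions(precision=3)
plan([497,61.1,74.1,90],[497,61.1,204.1,90],[498,-134,204.1,90],[500.1,-328,204.1,90],[500.1,-328,131.1,90],[500.1,-328,71.1,90],[500.1,-328,204.1,90],[503,-170,204.1,90],[505.3,-15.3,204.1,90],[505.3,-15.3,84,90],[505.3,-15.3,76.1,90])
```

```text
[0.0, 0.0, -0.52] w 0.0 -> [497.0, 61.1, 204.1, 90.0]
[-0.78, 0.004, 0.0] w 0.0 -> [498.0, -133.9, 204.1, 90.0]
[-0.776, 0.008, 0.0] w 0.0 -> [500.0, -327.9, 204.1, 90.0]
[-0.0, 0.0, 0.292] w 0.0 -> [500.0, -327.9, 131.1, 90.0]
[-0.0, 0.0, 0.24] w 0.0 -> [500.0, -327.9, 71.1, 90.0]
[-0.0, 0.0, -0.532] w 0.0 -> [500.0, -327.9, 204.1, 90.0]
[0.632, 0.012, 0.0] w 0.0 -> [503.0, -169.9, 204.1, 90.0]
[0.618, 0.009, 0.0] w 0.0 -> [505.2, -15.4, 204.1, 90.0]
[0.0, 0.0, 0.48] w 0.0 -> [505.2, -15.4, 84.1, 90.0]
[0.0, 0.0, 0.032] w 0.0 -> [505.2, -15.4, 76.1, 90.0]
```

Call:
carry_out(deltas="-0.15 0 0 0 0 0; -0.31 0 0 0 0 0; -0.47 0 0 0 0 0; -0.63 0 0 0 0 0; -0.78 0.004 0 0 0 0")

```text
time_s: 36.08
tcp_pos: [498.0, -135.3, 205.3]
tool_rot: [179.9, 0.0, 90.0]
contact_force: [1.2, 0.4, 1.0]
opening: 85.7
grasp_force: 0.0
```

Call:
carry_out(deltas="-0.18 0 0 0 0 0; -0.38 0 0 0 0 0; -0.58 0 0 0 0 0; -0.72 0.008 0 0 0 0; -0.776 0.008 0 0 0 0")

```text
time_s: 36.7
tcp_pos: [499.9, -329.9, 204.8]
tool_rot: [179.9, 0.0, 89.9]
contact_force: [0.1, 0.7, -0.2]
opening: 85.4
grasp_force: 0.0
```

Call:
carry_out(deltas="0 0 0.06 0 0 0; 0 0 0.14 0 0 0; 0 0 0.22 0 0 0; 0 0 0.292 0 0 0; 0 0 0.292 0 0 0")

```text
time_s: 37.33
tcp_pos: [498.5, -324.9, 128.9]
tool_rot: [-179.8, -0.2, 90.1]
contact_force: [-0.3, -0.6, -0.1]
opening: 85.6
grasp_force: 0.0
```

Call:
carry_out(deltas="0 0 0.05 0 0 0; 0 0 0.11 0 0 0; 0 0 0.18 0 0 0; 0 0 0.24 0 0 0; 0 0 0.24 0 0 0")

```text
time_s: 37.95
tcp_pos: [498.8, -327.0, 69.3]
tool_rot: [-179.9, -0.1, 90.0]
contact_force: [-0.2, -0.8, -0.2]
opening: 85.2
grasp_force: 0.0
```

Call:
carry_out(deltas="0 0 0 0 0 0; 0 0 0 0 0 0; 0 0 0 0 0 0; 0 0 0 0 0 0; 0 0 0 0 0 0", hand=1)

```text
time_s: 38.58
tcp_pos: [500.7, -328.5, 72.0]
tool_rot: [179.9, 0.1, 90.0]
contact_force: [-0.1, 0.6, 5.9]
opening: 38.7
grasp_force: 60.9
```

Call:
carry_out(deltas="0 0 -0.06 0 0 0; 0 0 -0.18 0 0 0; 0 0 -0.32 0 0 0; 0 0 -0.45 0 0 0; 0 0 -0.532 0 0 0")

```text
time_s: 39.2
tcp_pos: [499.7, -327.7, 205.5]
tool_rot: [-180.0, -0.0, 90.0]
contact_force: [0.0, -0.4, -5.1]
opening: 38.9
grasp_force: 61.0
```

Call:
carry_out(deltas="0.08 0 0 0 0 0; 0.2 0.004 0 0 0 0; 0.34 0.008 0 0 0 0; 0.49 0.01 0 0 0 0; 0.632 0.012 0 0 0 0")

```text
time_s: 39.83
tcp_pos: [501.0, -166.7, 202.2]
tool_rot: [-179.8, -0.2, 90.0]
contact_force: [-0.0, -0.4, -3.3]
opening: 39.1
grasp_force: 61.3
```

Call:
carry_out(deltas="0.14 0.002 0 0 0 0; 0.3 0.004 0 0 0 0; 0.45 0.006 0 0 0 0; 0.57 0.008 0 0 0 0; 0.618 0.009 0 0 0 0")

```text
time_s: 40.45
tcp_pos: [502.9, -12.8, 202.5]
tool_rot: [-179.8, -0.1, 90.2]
contact_force: [0.7, -0.6, -3.6]
opening: 38.7
grasp_force: 61.3
```

Call:
carry_out(deltas="0 0 0.08 0 0 0; 0 0 0.2 0 0 0; 0 0 0.34 0 0 0; 0 0 0.45 0 0 0; 0 0 0.48 0 0 0")

```text
time_s: 41.08
tcp_pos: [502.2, -15.0, 81.6]
tool_rot: [-179.7, -0.0, 90.0]
contact_force: [-0.9, 0.8, -4.5]
opening: 38.6
grasp_force: 61.2
```

Call:
carry_out(deltas="0 0 0.01 0 0 0; 0 0 0.02 0 0 0; 0 0 0.028 0 0 0; 0 0 0.032 0 0 0; 0 0 0.032 0 0 0")

```text
time_s: 41.7
tcp_pos: [505.3, -15.4, 76.2]
tool_rot: [180.0, -0.0, 90.0]
contact_force: [-0.0, -0.5, -3.5]
opening: 38.5
grasp_force: 61.2
```

Run:
```python
from h import *
o=arm.get_obs(); print(o["tcp_pos"],o["tool_rot"],o["time_s"])
im=arm.camera("scene")[:,:,::-1]
cv2.imwrite("pics/i.png",cv2.resize(im[170:260,255:375],(800,600),interpolation=cv2.INTER_CUBIC))
```

```text
[505.3 -15.4  76.2] [180.  -0.  90.] 41.7
```

View pics/i.png

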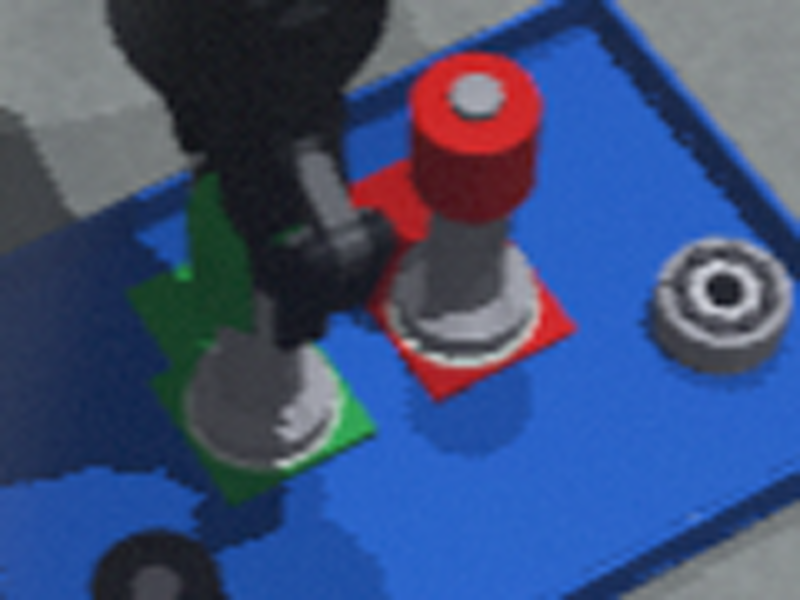

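Red stands upright in the middle of its spot (crop 462,305). Green is centred over its own spot (crop 263,395).

Call:
carry_out(deltas="0 0 0.003 0 0 0; 0 0 0.005 0 0 0; 0 0 0.007 0 0 0; 0 0 0.008 0 0 0; 0 0 0.008 0 0 0")

```text
time_s: 42.38
tcp_pos: [505.3, -15.4, 75.0]
tool_rot: [180.0, 0.0, 90.0]
contact_force: [-2.4, 0.6, 6.0]
opening: 38.9
grasp_force: 62.5
```

Call:
carry_out(deltas="0 0 0 0 0 0; 0 0 0 0 0 0; 0 0 0 0 0 0; 0 0 0 0 0 0; 0 0 0 0 0 0", hand=-1)

```text
time_s: 43.0
tcp_pos: [505.2, -15.4, 74.0]
tool_rot: [-180.0, -0.0, 90.0]
contact_force: [0.2, -0.6, 0.0]
opening: 85.3
grasp_force: 0.0
```

Call:
carry_out(deltas="0 0 -0.06 0 0 0; 0 0 -0.18 0 0 0; 0 0 -0.32 0 0 0; 0 0 -0.45 0 0 0; 0 0 -0.52 0 0 0")

```text
time_s: 43.62
tcp_pos: [506.3, -15.6, 207.3]
tool_rot: [179.8, 0.0, 90.0]
contact_force: [0.4, 0.1, -0.2]
opening: 85.2
grasp_force: 0.0
```

Call:
carry_out(deltas="-0.15 0 0 0 0 0; -0.31 0 0 0 0 0; -0.47 0 0 0 0 0; -0.63 0 0 0 0 0; -0.78 0 0 0 0 0")

```text
time_s: 44.25
tcp_pos: [505.2, -211.9, 205.3]
tool_rot: [179.9, 0.0, 90.0]
contact_force: [-0.4, -0.1, 0.3]
opening: 85.1
grasp_force: 0.0
```

Call:
carry_out(deltas="0 0 0 0 0 0; 0 0 0 0 0 0; 0 0 0 0 0 0; 0 0 0 0 0 0; 0 0 0 0 0 0")

```text
time_s: 44.88
tcp_pos: [505.3, -209.8, 204.1]
tool_rot: [180.0, -0.0, 90.1]
contact_force: [0.8, 1.1, 0.4]
opening: 85.7
grasp_force: 0.0
```

Run:
```python
from h import *
s=arm.camera("scene")[:,:,::-1]; t=arm.camera("top")[:,:,::-1]
cv2.imwrite("pics/j.png",np.vstack([cv2.resize(s[140:280,210:490],(600,300),interpolation=cv2.INTER_CUBIC),cv2.resize(t[190:330,110:390],(600,300),interpolation=cv2.INTER_CUBIC)]))
```

```text
(no output)
```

View pics/j.png

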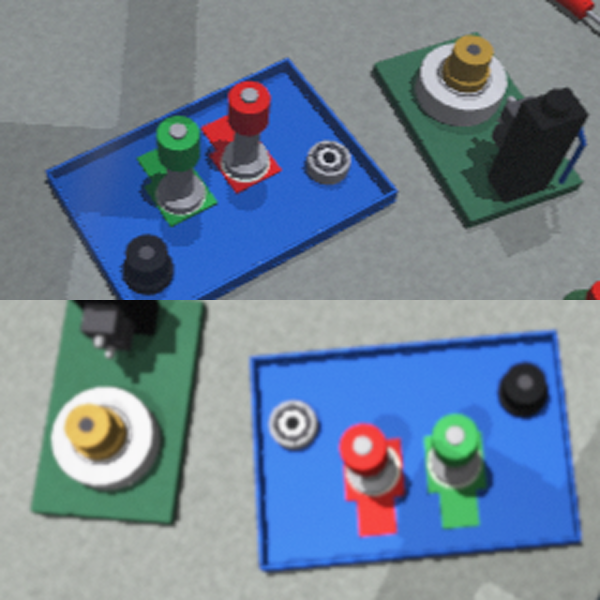

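Both arbors stand upright on their own plates, the brass master stands on the platen, and the black master and bearing have not moved.

```bash
python3 -c "
from cell import arm
print(arm.job_done())"
```

```text
the job is handed in; nothing more can be done
None
```

The job is handed in at about 45 s: the brass master stands upright in the middle of the platen (about 1 mm off centre), both arbors are upright on the white spots of their own plates, and the black master and bearing were left in place.

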